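# Rack the round cutting dies by size

## Task

Line up the four round steel cutting dies on the rack board by size: the smallest on the mark next to the tall wooden end stop, then each next larger one on the next mark along, the largest farthest from the stop. Stand each upright and centred on its mark, and do not move or tip the little bottle of dye.

Things in the scene. Friction and masses are not known exactly. Their poses are not given: they have to be found in the camera images.
- die_30_c (a point): the smallest of the four loose steel cutting dies: an open upright ring 30 mm across outside and 40 mm tall, 4 mm wall, with a thin dark bar (4 mm) across its upper mouth, its top 3 mm below the rim, 108 g give or take a fifth. The point is the ring's centre, half-way up (20 mm above its foot); z is the ring's axis, up; x runs along the cross bar. Stands on the bench at the start.
- die_40_c (a point): the second smallest of the four loose steel cutting dies: an open upright ring 40 mm across outside and 40 mm tall, 4 mm wall, with a thin dark bar (4 mm) across its upper mouth, its top 3 mm below the rim, 144 g give or take a fifth. The point is the ring's centre, half-way up (20 mm above its foot); z is the ring's axis, up; x runs along the cross bar. Stands on the bench at the start.
- die_50_c (a point): the second largest of the four loose steel cutting dies: an open upright ring 50 mm across outside and 40 mm tall, 4 mm wall, with a thin dark bar (4 mm) across its upper mouth, its top 3 mm below the rim, 180 g give or take a fifth. The point is the ring's centre, half-way up (20 mm above its foot); z is the ring's axis, up; x runs along the cross bar. Stands on the bench at the start.
- die_60_c (a point): the largest of the four loose steel cutting dies: an open upright ring 60 mm across outside and 40 mm tall, 4 mm wall, with a thin dark bar (4 mm) across its upper mouth, its top 3 mm below the rim, 216 g give or take a fifth. The point is the ring's centre, half-way up (20 mm above its foot); z is the ring's axis, up; x runs along the cross bar. Stands on the bench at the start.
- mark_a: one of four alike round marks (cork disc with a black rim, 66 mm across, under 1 mm thick, flat) in a straight row, 80 mm apart, on the rack board, a fixed plywood board 90 x 400 x 10 mm whose top is 10 mm above the bench. Origin: the mark's centre, on the board's top face; z up. Which of the four is next to the stop differs from start to start: the letters say nothing of the order.
- mark_b: one of four alike round marks (cork disc with a black rim, 66 mm across, under 1 mm thick, flat) in a straight row, 80 mm apart, on the rack board, a fixed plywood board 90 x 400 x 10 mm whose top is 10 mm above the bench. Origin: the mark's centre, on the board's top face; z up. Which of the four is next to the stop differs from start to start: the letters say nothing of the order.
- mark_c: one of four alike round marks (cork disc with a black rim, 66 mm across, under 1 mm thick, flat) in a straight row, 80 mm apart, on the rack board, a fixed plywood board 90 x 400 x 10 mm whose top is 10 mm above the bench. Origin: the mark's centre, on the board's top face; z up. Which of the four is next to the stop differs from start to start: the letters say nothing of the order.
- mark_d: one of four alike round marks (cork disc with a black rim, 66 mm across, under 1 mm thick, flat) in a straight row, 80 mm apart, on the rack board, a fixed plywood board 90 x 400 x 10 mm whose top is 10 mm above the bench. Origin: the mark's centre, on the board's top face; z up. Which of the four is next to the stop differs from start to start: the letters say nothing of the order.
- stop: the tall end stop: a fixed dark wooden block 70 mm (its x, across the row) x 18 mm (its y, along the row) x 45 mm tall, standing on one end of the rack board; the other end has only a low strip, 5 mm high. Origin: centre of its underside, on the board, in line with the marks and 55 mm from the centre of the nearest one. It may be at either end.
- dye: a small amber bottle of dye with a black cap, 32 mm across, 70 mm tall, standing loose among the dies. Origin: centre of its underside; z up. To be left alone.
Mind the look-alikes: they are no part of the job. What is shaped like the part that bears die_30_c but blue is not meant. What is shaped like the part that bears die_60_c but purple is not meant.

How it is judged (in metres and radians):
At the end, for the whole second after the job is handed in: Every die stands upright (within 7 degrees) and at rest on the rack board with its centre within 12 mm of the centre of its mark; counted from the tall end stop the dies are in order smallest, second smallest, second largest, largest, one on each mark ((horizontal distance between die_30_c and mark_a below 0.012 m or horizontal distance between die_30_c and mark_b below 0.012 m or horizontal distance between die_30_c and mark_c below 0.012 m or horizontal distance between die_30_c and mark_d below 0.012 m) and horizontal distance between die_30_c and stop between 0.035 and 0.075 m and height (world z) of die_30_c between 0.026 and 0.034 m and angle between each of die_30_c, die_40_c, die_50_c, die_60_c's own z axis and vertical below 0.12 rad and linear speed of each of die_30, die_40, die_50, die_60 below 0.02 m/s and (horizontal distance between die_40_c and mark_a below 0.012 m or horizontal distance between die_40_c and mark_b below 0.012 m or horizontal distance between die_40_c and mark_c below 0.012 m or horizontal distance between die_40_c and mark_d below 0.012 m) and horizontal distance between die_40_c and stop between 0.115 and 0.155 m and height (world z) of die_40_c between 0.026 and 0.034 m and (horizontal distance between die_50_c and mark_a below 0.012 m or horizontal distance between die_50_c and mark_b below 0.012 m or horizontal distance between die_50_c and mark_c below 0.012 m or horizontal distance between die_50_c and mark_d below 0.012 m) and horizontal distance between die_50_c and stop between 0.195 and 0.235 m and height (world z) of die_50_c between 0.026 and 0.034 m and (horizontal distance between die_60_c and mark_a below 0.012 m or horizontal distance between die_60_c and mark_b below 0.012 m or horizontal distance between die_60_c and mark_c below 0.012 m or horizontal distance between die_60_c and mark_d below 0.012 m) and horizontal distance between die_60_c and stop between 0.275 and 0.315 m and height (world z) of die_60_c between 0.026 and 0.034 m); the robot touches nothing.
It fails at once if the dye bottle is moved more than 25 mm or tipped (distance of dye from where it was at the start of the episode above 0.025 m or angle between dye's own z axis and vertical above 0.35 rad).
It also fails if it takes over 99 s, if anything falls off the work surface, if the arm or the gripper's body presses on something with over 40 N, if the wrist force passes 120 N, or if a joint passes its speed limit or range.

## Robot

A 6-joint arm with a two-finger parallel gripper is mounted at the origin on the work surface. World frame = base frame: x ahead of the robot, y to its left, z up, the work surface at z = 0. Lengths are in mm, angles in rad, forces in N, time in s.
With the tool pointing down it reaches from about 350 to 775 mm from the base axis. Payload 7.3 kg.
Tool frame: the origin (TCP) lies midway between the tips of the shut fingers; the grasp point (between the pads) lies bot.tcp_to_grasp behind it (bot.tcp_to_grasp is the distance from the TCP to the grasp point, in mm); z points along the fingers, y is the direction in which the jaws open and shut (so a half turn about z gives the same grasp; the last joint's range is limited). The gripper opens to 92 mm and grips with 3 to 60 N. Pads are 19 mm wide; open, the fingers measure 130 mm over their backs; the gripper's body (75 mm by 190 mm) begins 47 mm behind the grasp point.
Start: joints at [1.142, 0.342, 1.524, -0, 1.275, -0.146], TCP at [146.485, 504.172, 201.041] pointing down, gripper open.
Joint ranges: [-2.53, 2.53], [-0.77, 2.02], [0.04, 2.7], [-1, 4.14], [0.28, 2.66], [-3.11, 3.11]. Speed limits (rad/s): [2.57, 2.57, 3.14, 3.14, 3.14, 3.14].

## Interface

Orientations are given as [roll, pitch, yaw] about the fixed x, y, z axes, in that order (R = Rz(yaw) Ry(pitch) Rx(roll)).
In Python, from plant import bot gives the robot as it stands.
- The arm moves only by the shell command python3 -m inch 'ROWS'. ROWS is JSON, one flat list of numbers, 7 for each row, row after row: the shift along the world's x, y, z in cm, then the turn, a rotation vector about the world's x, y, z in degrees, then the gripper command: -1 is shut, 1 is fully open, values between are in proportion. In form: [tx, ty, tz, ax, ay, az, fingers, tx, ty, tz, ax, ay, az, fingers, ...]. A call has exactly 5 rows; each row is the pose to reach, as a shift and turn from the pose measured when the call began; what a row does not reach only later rows make up. A row lasts 1/10 s, in which the tool goes at most 50 mm and 8.59 degrees, less where a joint would pass 70% of its speed; a pose out of reach is approached as far as the arm can. A call with a gripper value outside its range is refused whole. The fingers move at their own pace and stop on an object; the grip force is fixed at half the most. Time passes only in rows, so rows that repeat a pose let the fingers close, or fill a call up. It gives the time, the measured TCP pose, the force and the opening at its end, in the units of the state.
- bot.get_obs(): the state, without advancing time (a new reading comes with each control period).
- bot.capture(name): name is "scene" or "top"; returns the picture (480x640x3 uint8, red, green, blue); there is no depth.
- bot.calibration(name): a dict with "fx", "fy", "cx", "cy" (pixels), "cam_to_world" (4x4, takes a point from camera to world coordinates). Camera axes: x right, y down, z forward; pixel columns grow to the right and rows downward; lengths in mm; the calibration is good to about 2 mm. A picture is of the moment at which its call begins. calibration takes no time and is no camera call.
- bot.close_job(): hands the job in, once; it reports no verdict.
The state is a dict: "time": time; "joint_positions": joint angles; "dq": joint speeds; "tau": joint torques, N m; "tool_pos": TCP position; "tcp_rot": TCP orientation; "contact_force": force on the tool from outside, world axes, zero at the start; "moment": the same for the moment, N m; "grip_width": finger opening in mm.
Only numpy, scipy, OpenCV 4.12 (cv2) and the standard library are available. Lean on these libraries where they do the work, as an engineer would, in place of code of your own. Each camera call takes 0.05 s, during which the arm holds its last target.

## Working session

There is one attempt and no reset: what is moved stays moved. The work goes in short steps, Python scripts to look and compute and a shell command to move; the robot and the scene stay as the last step left them, time stands still between calls to the robot, and variables do not carry over. Pictures are saved under pics/ and viewed, and the job is handed in when it is done.

```bash
ls; mkdir -p pics
python3 - <<'E'
from plant import bot
import cv2,numpy as np
o=bot.get_obs();print({k:np.round(v,3) for k,v in o.items()},bot.tcp_to_grasp)
for n in("scene","top"):
    cv2.imwrite(f"pics/{n}0.png",bot.capture(n)[:,:,::-1]);c=bot.calibration(n);print(n,c)
E
```

```text
pics
{'time': np.float64(0.0), 'joint_positions': array([ 1.142,  0.343,  1.525, -0.   ,  1.275, -0.146]), 'dq': array([ 0.   ,  0.   ,  0.   , -0.   ,  0.002,  0.001]), 'tau': array([ -0.   , -43.125, -24.422,   0.072,   0.056,  -0.   ]), 'tool_pos': array([146.278, 503.713, 200.334]), 'tcp_rot': array([-3.14 , -0.   ,  2.859]), 'contact_force': array([-1.074, -0.622,  0.066]), 'moment': array([-0.09 , -0.069, -0.028]), 'grip_width': np.float64(91.718)} 18.8
scene {'fx': 552.2187492103676, 'fy': 552.2187492103676, 'cx': 314.1942685497869, 'cy': 243.91691432609372, 'cam_to_world': array([[ 4.22307778e-01,  7.56242071e-01, -4.99754011e-01,
         1.10574487e+03],
       [ 9.06443333e-01, -3.54802507e-01,  2.29075675e-01,
        -1.93284823e+02],
       [-4.07731286e-03, -5.49739131e-01, -8.35326441e-01,
         1.00076131e+03],
       [ 0.00000000e+00,  0.00000000e+00,  0.00000000e+00,
         1.00000000e+00]])}
top {'fx': 520.3808438155394, 'fy': 520.3808438155394, 'cx': 315.35020811525004, 'cy': 235.7145251740589, 'cam_to_world': array([[-2.31199006e-02, -9.89543003e-01,  1.42373153e-01,
         3.34535010e+02],
       [-9.99683232e-01,  2.14664413e-02, -1.31387845e-02,
         4.36960508e+01],
       [ 9.94514738e-03, -1.42631821e-01, -9.89725850e-01,
         1.26917663e+03],
       [ 0.00000000e+00,  0.00000000e+00,  0.00000000e+00,
         1.00000000e+00]])}
```

View pics/top0.png

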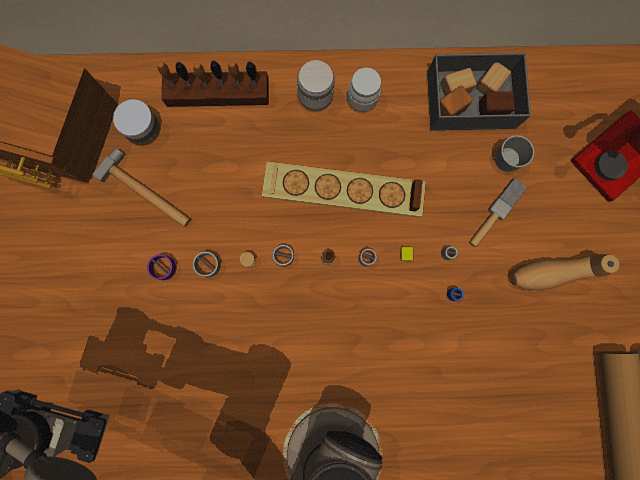

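View pics/scene0.png

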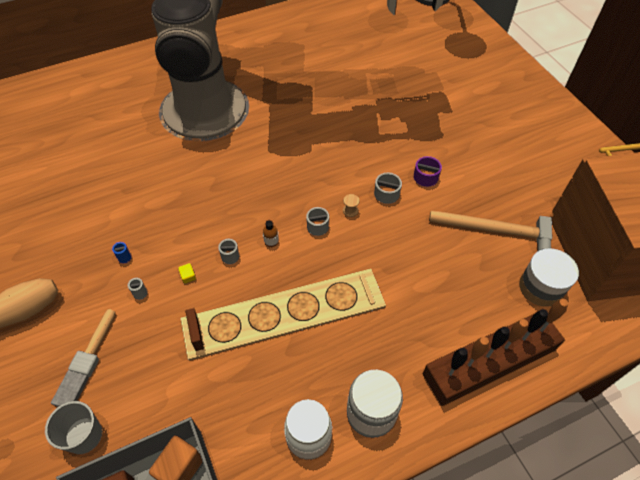

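Run:
```python
import cv2
a=cv2.imread("pics/top0.png");b=cv2.imread("pics/scene0.png")
def cr(im,x0,y0,x1,y1,s,n):
    cv2.imwrite(n,cv2.resize(im[y0:y1,x0:x1],None,fx=s,fy=s,interpolation=cv2.INTER_CUBIC))
cr(a,140,235,300,295,5,"pics/c1.png");cr(a,310,235,470,305,5,"pics/c2.png");cr(a,255,150,435,225,4.4,"pics/c3.png")
```

```text
(no output)
```

View pics/c1.png

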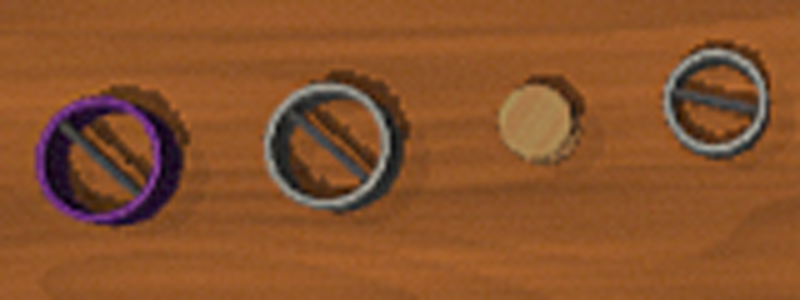

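View pics/c2.png

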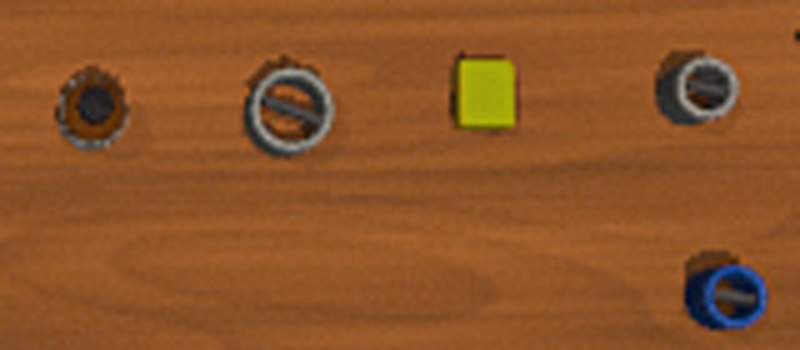

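View pics/c3.png

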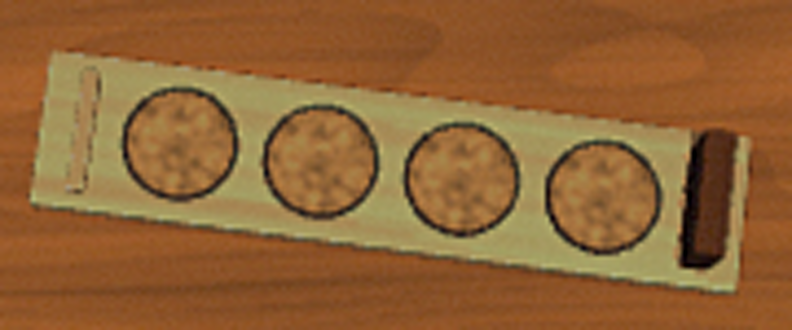

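```bash
cat > h.py <<'E'
from plant import bot
import numpy as np
def w(n,u,v,z):
    c=bot.calibration(n);T=c["cam_to_world"]
    d=T[:3,:3]@np.array([(u-c["cx"])/c["fx"],(v-c["cy"])/c["fy"],1]);p=T[:3,3]
    return (p+d*(z-p[2])/d[2])[:2]
def pix(n,p):
    c=bot.calibration(n);q=np.linalg.inv(c["cam_to_world"])@np.r_[p,1]
    return c["fx"]*q[0]/q[2]+c["cx"],c["fy"]*q[1]/q[2]+c["cy"]
E
python3 - <<'E'
from h import *
for k,x,y,s,ox,oy,z in [("d60",329,146,5,140,235,40),("purple",99,160,5,140,235,40),("cork",537,123,5,140,235,20),("d50",716,102,5,140,235,40),("dye",96,106,5,310,235,70),("d40",290,110,5,310,235,40),("cube",485,93,5,310,235,25),("d30",708,88,5,310,235,40),("blue",736,296,5,310,235,40)]+[("m",180,143,4.4,255,150,10),("m",321,161,4.4,255,150,10),("m",462,179,4.4,255,150,10),("m",603,197,4.4,255,150,10)]:
    p=w("top",ox+(x+.5)/s-.5,oy+(y+.5)/s-.5,z);print(k,p.round(1),np.round(pix("scene",np.r_[p,z]),1),np.hypot(*p).round())
E
```

```text
d60 [449.9 288.7] [387.1 182.1] 535.0
purple [445.7 396.9] [427.5 165.3] 597.0
cork [460.7 192.9] [350.8 205.5] 499.0
d50 [466.8 105.7] [316.5 215.6] 479.0
dye [459.4  -2.3] [267.8 222.2] 459.0
d40 [458.6 -95.5] [227.3 245.9] 468.0
cube [ 466.2 -191.6] [185.5 269.3] 504.0
d30 [ 464.7 -295.2] [133.8 283.9] 551.0
blue [ 366.  -302.5] [118.  247.5] 475.0
m [651.   73.1] [340.6 296.5] 655.0
m [639.   -6.2] [302.5 306.6] 639.0
m [627.  -85.3] [263.5 316.9] 633.0
m [ 615.  -164.4] [223.6 327.4] 637.0
```

Run:
```python
import cv2
b=cv2.imread("pics/scene0.png")
def cr(im,x0,y0,x1,y1,s,n):
    cv2.imwrite(n,cv2.resize(im[y0:y1,x0:x1],None,fx=s,fy=s,interpolation=cv2.INTER_CUBIC))
cr(b,290,150,450,250,5,"pics/s1.png");cr(b,105,210,285,310,4.4,"pics/s2.png");cr(b,175,265,395,365,3.6,"pics/s3.png")
```

```text
(no output)
```

View pics/s1.png

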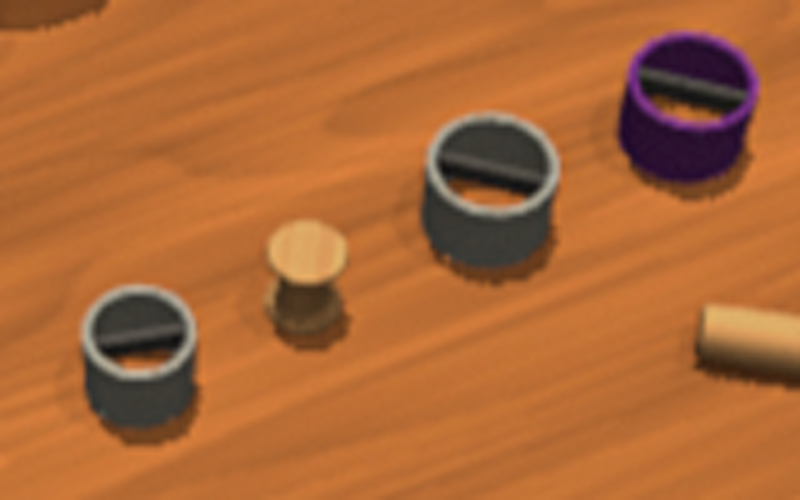

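View pics/s2.png

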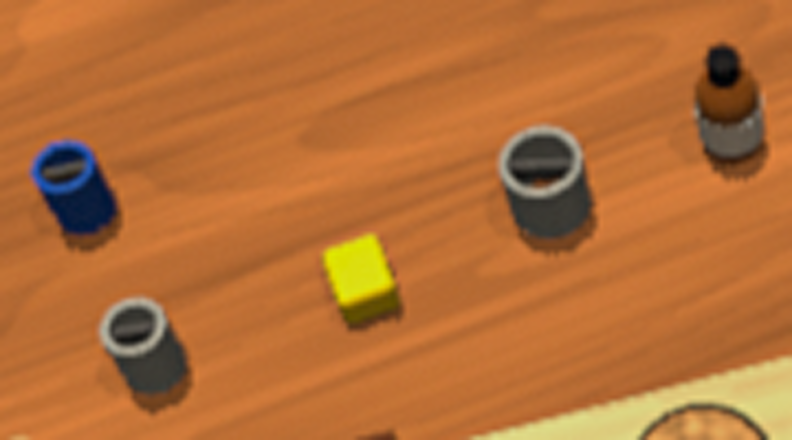

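View pics/s3.png

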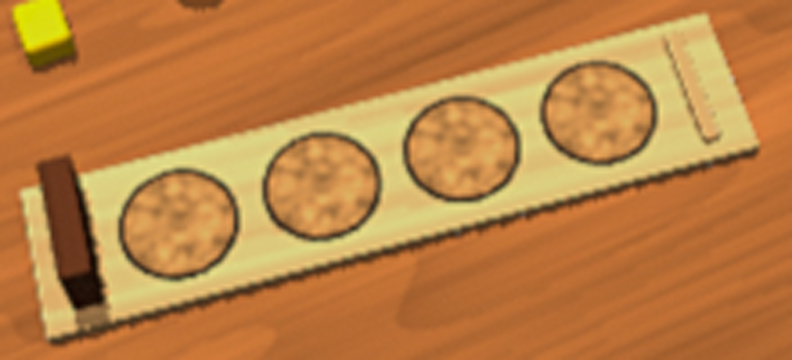

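```bash
python3 -m inch '[5,-3.5,0,0,0,-8.5,1, 10,-7,0,0,0,-17,1, 15,-10.5,0,0,0,-25,1, 20,-14,0,0,0,-33,1, 24,-17,0,0,0,-41,1]'
```

```text
time: 0.6
tool_pos: [351.8, 358.3, 200.2]
tcp_rot: [-3.14, -0.0, 2.138]
contact_force: [0.3, 0.2, -0.5]
grip_width: 92.0
```

```bash
python3 -m inch '[3,-2,0,0,0,-8.5,1, 6,-4,-1,0,0,-17,1, 9.8,-7,-2,0,0,-25,1, 9.8,-7,-5,0,0,-33,1, 9.8,-7,-8,0,0,-41,1]'
```

```text
time: 1.1
tool_pos: [451.0, 287.1, 119.2]
tcp_rot: [-3.14, -0.001, 1.413]
contact_force: [-0.1, 0.2, 0.7]
grip_width: 91.8
```

```bash
cat > st.py <<'E'
from h import *
import sys
def st(t=None,yaw=81.4):
    o=bot.get_obs();p=o["tool_pos"];y=np.degrees(o["tcp_rot"][2])
    print("t%.2f"%o["time"],"p",p.round(1),"yaw%.1f"%y,"rp",o["tcp_rot"][:2].round(3),"w%.1f"%o["grip_width"],"F",o["contact_force"].round(1))
    if t is not None: print("d cm",((np.array(t)-p)/10).round(2),"dyaw %.1f"%(yaw-y))
E
python3 -c "
from st import *
st([449.9,288.7,8])"
```

```text
t1.10 p [451.  287.1 119.2] yaw81.0 rp [-3.14e+00 -1.00e-03] w91.8 F [-0.1  0.2  0.7]
d cm [ -0.11   0.16 -11.12] dyaw 0.4
```

```bash
python3 -m inch '[-0.1,0.2,-3,0,0,0.4,1, -0.1,0.2,-6,0,0,0.4,1, -0.1,0.2,-9,0,0,0.4,1, -0.1,0.2,-11.1,0,0,0.4,1, -0.1,0.2,-11.1,0,0,0.4,1]' && python3 -m inch '[0,0,0,0,0,0,-1,0,0,0,0,0,0,-1,0,0,0,0,0,0,-1,0,0,0,0,0,0,-1,0,0,0,0,0,0,-1]'; python3 -c "
from st import *
st([651,73.1,100])"
```

```text
time: 1.6
tool_pos: [447.7, 288.0, 5.3]
tcp_rot: [-3.135, 0.003, 1.42]
contact_force: [0.0, 0.1, 0.3]
grip_width: 91.4
time: 2.1
tool_pos: [448.3, 288.2, 6.1]
tcp_rot: [-3.136, 0.002, 1.42]
contact_force: [-1.1, -0.4, 3.4]
grip_width: 59.4
t2.10 p [448.3 288.2   6.1] yaw81.4 rp [-3.136e+00  2.000e-03] w59.4 F [-1.1 -0.4  3.4]
d cm [ 20.27 -21.51   9.39] dyaw 0.0
```

```bash
python3 -m inch '[0,0,4,0,0,0,-1, 0,0,8,0,0,0,-1, 4,-4,9.4,0,0,0,-1, 7,-7.5,9.4,0,0,0,-1, 10,-11,9.4,0,0,0,-1]'; python3 -c "
from st import *
st([651,73.1,100])"
```

```text
time: 2.6
tool_pos: [549.3, 177.6, 101.2]
tcp_rot: [-3.138, 0.002, 1.422]
contact_force: [1.1, 0.2, -2.0]
grip_width: 59.3
t2.60 p [549.3 177.6 101.2] yaw81.5 rp [-3.138e+00  2.000e-03] w59.3 F [ 1.1  0.2 -2. ]
d cm [ 10.17 -10.45  -0.12] dyaw -0.1
```

```bash
python3 -m inch '[3.5,-3.5,0,0,0,0,-1, 7,-7,0,0,0,0,-1, 10.2,-10.4,0,0,0,0,-1, 10.2,-10.4,-2,0,0,0,-1, 10.2,-10.4,-4,0,0,0,-1]'; python3 -c "
from st import *
st([651,73.1,17.5])
import cv2
cv2.imwrite('pics/t1.png',bot.capture('scene')[265:365,175:395,::-1].repeat(3,0).repeat(3,1))"
```

```text
time: 3.1
tool_pos: [652.2, 71.7, 60.6]
tcp_rot: [-3.139, 0.001, 1.419]
contact_force: [-0.5, 0.1, -2.2]
grip_width: 59.2
t3.10 p [652.2  71.7  60.6] yaw81.3 rp [-3.139e+00  1.000e-03] w59.2 F [-0.5  0.1 -2.2]
d cm [-0.12  0.14 -4.31] dyaw 0.1
```

View pics/t1.png

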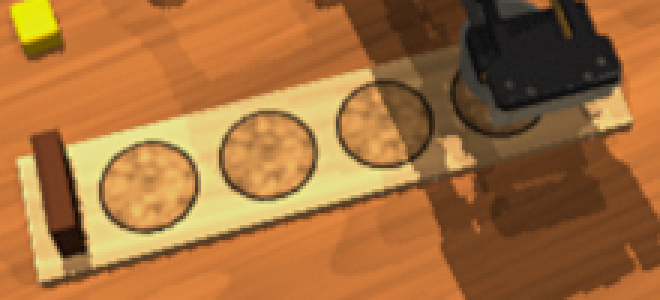

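```bash
python3 -m inch '[-0.1,0.1,-2,0,0,0,-1, -0.1,0.1,-3.4,0,0,0,-1, -0.1,0.1,-3.9,0,0,0,-1, -0.1,0.1,-4.2,0,0,0,-1, -0.1,0.1,-4.3,0,0,0,-1]';python3 -c "
from st import *
st([651,73.1,17.5])"
```

```text
time: 3.65
tool_pos: [647.5, 73.7, 16.0]
tcp_rot: [-3.131, 0.003, 1.421]
contact_force: [-9.8, -0.5, 15.8]
grip_width: 59.2
t3.65 p [647.5  73.7  16. ] yaw81.4 rp [-3.131e+00  3.000e-03] w59.2 F [-9.8 -0.5 15.8]
d cm [ 0.35 -0.06  0.15] dyaw -0.0
```

```bash
python3 -m inch '[0.2,0,0.1,0,0,0,-1, 0.35,-0.1,0.1,0,0,0,-1, 0.35,-0.1,0.1,0,0,0,0.2, 0.35,-0.1,0.1,0,0,0,1, 0.35,-0.1,0.1,0,0,0,1]';python3 -c "
from st import *
st([464.7,-295.2,120])"
```

```text
time: 4.15
tool_pos: [651.2, 72.8, 17.0]
tcp_rot: [-3.131, 0.003, 1.421]
contact_force: [0.4, -0.1, -0.9]
grip_width: 71.0
t4.15 p [651.2  72.8  17. ] yaw81.4 rp [-3.131e+00  3.000e-03] w71.0 F [ 0.4 -0.1 -0.9]
d cm [-18.65 -36.8   10.3 ] dyaw -0.0
```

```bash
python3 -m inch '[0,0,0,0,0,0,1, 0,0,3,0,0,0,1, 0,0,7,0,0,0,1, -4,0,10.5,0,0,0,1, -8,1,10.5,0,0,0,1]';python3 -c "
from st import *
st([466.8,105.7,100])"
```

```text
time: 4.65
tool_pos: [574.0, 81.9, 126.4]
tcp_rot: [-3.141, 0.001, 1.419]
contact_force: [-0.7, 0.6, -0.3]
grip_width: 91.6
t4.65 p [574.   81.9 126.4] yaw81.3 rp [-3.141e+00  1.000e-03] w91.6 F [-0.7  0.6 -0.3]
d cm [-10.72   2.38  -2.64] dyaw 0.1
```

```bash
python3 -m inch '[-3.5,0.8,0,0,0,0,1, -7,1.6,0,0,0,0,1, -10.7,2.4,0,0,0,0,1, -10.7,2.4,-2.5,0,0,0,1, -10.7,2.4,-5,0,0,0,1]';python3 -c "
from st import *
st([466.8,105.7,8])
import cv2
cv2.imwrite('pics/t2.png',cv2.resize(bot.capture('top')[150:290,250:430,::-1],None,fx=4,fy=4))
cv2.imwrite('pics/t2s.png',cv2.resize(bot.capture('scene')[140:360,175:425,::-1],None,fx=3,fy=2.7))"
```

```text
time: 5.15
tool_pos: [467.1, 106.4, 77.3]
tcp_rot: [3.139, 0.001, 1.42]
contact_force: [0.2, -0.1, 0.1]
grip_width: 91.7
t5.15 p [467.1 106.4  77.3] yaw81.4 rp [3.139e+00 1.000e-03] w91.7 F [ 0.2 -0.1  0.1]
d cm [-0.03 -0.07 -6.93] dyaw 0.0
```

View pics/t2.png

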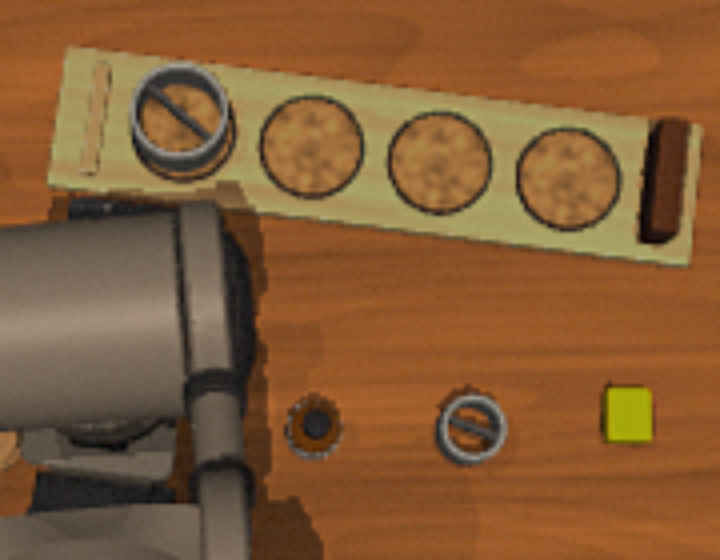

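View pics/t2s.png

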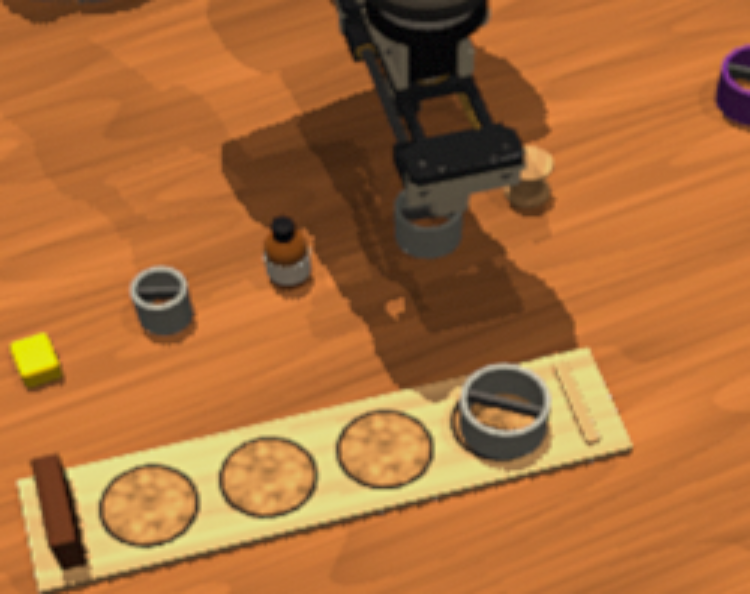

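```bash
python3 -c "
from st import *
for v in (111,114): print(w('top',250+(180.5)/4-.5,150+v/4-.5,51))
print(w('scene',175+505/3-.5,140+406/2.7-.5,51), w('scene',224.5,326.9,10),w('scene',341,296,10))"
python3 -m inch '[0,-0.1,-2,0,0,0,1, 0,-0.1,-4,0,0,0,1, 0,-0.1,-6,0,0,0,1, 0,-0.1,-6.8,0,0,0,1, 0,-0.1,-6.8,0,0,0,1]' && python3 -m inch '[0,0,0,0,0,0,-1,0,0,0,0,0,0,-1,0,0,0,0,0,0,-1,0,0,0,0,0,0,-1,0,0,0,0,0,0,-1]'; python3 -c "
from st import *
st([639,-6.2,100])"
```

```text
[652.76574939  74.03969506]
[650.91544336  74.0719755 ]
[658.58440808  72.43324285] [ 614.61119528 -162.46974708] [650.28853787  74.24495583]
time: 5.75
tool_pos: [464.9, 104.8, 6.4]
tcp_rot: [-3.135, 0.003, 1.419]
contact_force: [-0.2, 0.5, -0.2]
grip_width: 91.6
time: 6.25
tool_pos: [465.1, 104.8, 6.7]
tcp_rot: [-3.135, 0.003, 1.419]
contact_force: [0.1, -0.8, -0.5]
grip_width: 56.4
t6.25 p [465.1 104.8   6.7] yaw81.3 rp [-3.135e+00  3.000e-03] w56.4 F [ 0.1 -0.8 -0.5]
d cm [ 17.39 -11.1    9.33] dyaw 0.1
```

```bash
python3 -m inch '[0,0,0,0,0,0,-1,0,0,0,0,0,0,-1,0,0,0,0,0,0,-1,0,0,3,0,0,0,-1,0,0,7,0,0,0,-1]'; python3 -c "
from st import *
st([639,-6.2,100])"
```

```text
time: 6.75
tool_pos: [463.1, 104.7, 75.7]
tcp_rot: [-3.13, 0.004, 1.419]
contact_force: [1.3, -0.2, -1.4]
grip_width: 49.3
t6.75 p [463.1 104.7  75.7] yaw81.3 rp [-3.13   0.004] w49.3 F [ 1.3 -0.2 -1.4]
d cm [ 17.59 -11.09   2.43] dyaw 0.1
```

```bash
python3 -m inch '[3.5,-2,2.4,0,0,0,-1, 8,-5,2.4,0,0,0,-1, 12.5,-8,2.4,0,0,0,-1, 17.6,-11.1,2.4,0,0,0,-1, 17.6,-11.1,-1,0,0,0,-1]'; python3 -c "
from st import *
st([639,-6.2,17.5])"
```

```text
time: 7.25
tool_pos: [646.0, -9.9, 69.5]
tcp_rot: [3.141, 0.004, 1.417]
contact_force: [0.2, -0.3, -1.5]
grip_width: 48.7
t7.25 p [646.   -9.9  69.5] yaw81.2 rp [3.141 0.004] w48.7 F [ 0.2 -0.3 -1.5]
d cm [-0.7   0.37 -5.2 ] dyaw 0.2
```

```bash
python3 -m inch '[-0.7,0.4,-1,0,0,0,-1, -0.7,0.4,-3,0,0,0,-1, -0.7,0.4,-4.4,0,0,0,-1, -0.7,0.4,-4.4,0,0,0,-1, -0.7,0.4,-4.4,0,0,0,-1]'; python3 -c "
from st import *
st([639,-6.2,17.5])"
```

```text
time: 7.75
tool_pos: [638.9, -5.7, 25.5]
tcp_rot: [3.141, 0.004, 1.417]
contact_force: [-0.0, -1.0, -1.2]
grip_width: 48.8
t7.75 p [638.9  -5.7  25.5] yaw81.2 rp [3.141 0.004] w48.8 F [-0.  -1.  -1.2]
d cm [ 0.01 -0.05 -0.8 ] dyaw 0.2
```

```bash
python3 -m inch '[0,0,-0.3,0,0,0,-1, 0,0,-0.6,0,0,0,-1, 0,0,-0.8,0,0,0,-1, 0,0,-0.8,0,0,0,-1, 0,0,-0.8,0,0,0,-1]'; python3 -c "
from st import *
st([639,-6.2,17.5])"
```

```text
time: 8.25
tool_pos: [639.0, -5.7, 17.7]
tcp_rot: [3.141, 0.004, 1.417]
contact_force: [0.4, -0.2, -2.0]
grip_width: 48.8
t8.25 p [639.   -5.7  17.7] yaw81.2 rp [3.141 0.004] w48.8 F [ 0.4 -0.2 -2. ]
d cm [ 0.   -0.05 -0.02] dyaw 0.2
```

```bash
python3 -m inch '[0,0,-0.1,0,0,0,-1, 0,0,-0.1,0,0,0,-1, 0,0,-0.1,0,0,0,0.3, 0,0,-0.1,0,0,0,1, 0,0,-0.1,0,0,0,1]' && python3 -m inch '[0,0,0,0,0,0,1, 0,0,0,0,0,0,1, 0,0,3,0,0,0,1, 0,0,7,0,0,0,1, 0,0,10,0,0,0,1]'; python3 -c "
from st import *
st([458.6,-95.5,140])"
```

```text
time: 8.75
tool_pos: [639.1, -5.8, 16.8]
tcp_rot: [3.141, 0.004, 1.417]
contact_force: [0.7, -0.4, -0.6]
grip_width: 68.5
time: 9.25
tool_pos: [639.5, -5.8, 118.9]
tcp_rot: [3.139, 0.004, 1.417]
contact_force: [0.4, 0.2, 0.2]
grip_width: 91.5
t9.25 p [639.5  -5.8 118.9] yaw81.2 rp [3.139 0.004] w91.5 F [0.4 0.2 0.2]
d cm [-18.09  -8.97   2.11] dyaw 0.2
```

```bash
python3 -m inch '[-3,-3,1,0,0,0,1, -7,-6,1,0,0,0,1, -11,-9,1,0,0,0,1, -14.5,-9,0,0,0,0,1, -18,-9,-1,0,0,0,1]' && python3 -c "
from st import *
st([458.6,-95.5,50])"
```

```text
time: 9.75
tool_pos: [458.2, -96.6, 109.1]
tcp_rot: [3.138, 0.004, 1.415]
contact_force: [0.0, 0.9, 0.1]
grip_width: 91.9
t9.75 p [458.2 -96.6 109.1] yaw81.1 rp [3.138 0.004] w91.9 F [0.  0.9 0.1]
d cm [ 0.04  0.11 -5.91] dyaw 0.3
```

```bash
python3 -m inch '[0,0.1,-3,0,0,0,1, 0,0.1,-6,0,0,0,1, 0,0.1,-9,0,0,0,1, 0,0.1,-10,0,0,0,1, 0,0.1,-10.1,0,0,0,1]' && python3 -m inch '[0,0,0,0,0,0,-1,0,0,0,0,0,0,-1,0,0,0,0,0,0,-1,0,0,0,0,0,0,-1,0,0,0,0,0,0,-1]'&& python3 -m inch '[0,0,0,0,0,0,-1,0,0,0,0,0,0,-1,0,0,0,0,0,0,-1,0,0,0,0,0,0,-1,0,0,0,0,0,0,-1]'; python3 -c "
from st import *
st([627,-85.3,100])"
```

```text
time: 10.25
tool_pos: [457.5, -95.4, 7.3]
tcp_rot: [3.14, 0.004, 1.415]
contact_force: [0.2, -0.1, 1.1]
grip_width: 91.7
time: 10.75
tool_pos: [457.8, -95.5, 7.7]
tcp_rot: [3.139, 0.004, 1.415]
contact_force: [0.7, -0.8, 0.4]
grip_width: 56.1
time: 11.25
tool_pos: [457.8, -95.5, 7.8]
tcp_rot: [3.139, 0.004, 1.416]
contact_force: [-0.4, 0.1, 2.4]
grip_width: 38.4
t11.25 p [457.8 -95.5   7.8] yaw81.1 rp [3.139 0.004] w38.4 F [-0.4  0.1  2.4]
d cm [16.92  1.02  9.22] dyaw 0.3
```

```bash
python3 -m inch '[0,0,3,0,0,0,-1, 0,0,7,0,0,0,-1, 3,0,9,0,0,0,-1, 7,0.5,9,0,0,0,-1, 11,1,9,0,0,0,-1]' && python3 -c "
from st import *
st([627,-85.3,60])"
```

```text
time: 11.75
tool_pos: [569.3, -85.6, 98.8]
tcp_rot: [3.138, 0.004, 1.415]
contact_force: [1.0, -0.3, -0.4]
grip_width: 37.8
t11.75 p [569.3 -85.6  98.8] yaw81.1 rp [3.138 0.004] w37.8 F [ 1.  -0.3 -0.4]
d cm [ 5.77  0.03 -3.88] dyaw 0.3
```

```bash
python3 -m inch '[3,0,0,0,0,0,-1, 5.8,0,-1,0,0,0,-1, 5.8,0,-4,0,0,0,-1, 5.8,0,-6.8,0,0,0,-1, 5.8,0,-6.8,0,0,0,-1]' && python3 -c "
from st import *
st([627,-85.3,18.5])"
```

```text
time: 12.25
tool_pos: [623.9, -84.6, 26.0]
tcp_rot: [-3.136, 0.003, 1.415]
contact_force: [-0.0, 0.8, -1.4]
grip_width: 38.3
t12.25 p [623.9 -84.6  26. ] yaw81.1 rp [-3.136e+00  3.000e-03] w38.3 F [-0.   0.8 -1.4]
d cm [ 0.31 -0.07 -0.75] dyaw 0.3
```

```bash
python3 -m inch '[0.2,-0.1,-0.2,0,0,0,-1, 0.3,-0.1,-0.5,0,0,0,-1, 0.3,-0.1,-0.7,0,0,0,-1, 0.3,-0.1,-0.8,0,0,0,-1, 0.3,-0.1,-0.8,0,0,0,-1]' && python3 -c "
from st import *
st([627,-85.3,18.5])"
```

```text
time: 12.75
tool_pos: [627.2, -85.7, 18.6]
tcp_rot: [-3.137, 0.003, 1.415]
contact_force: [0.3, 0.7, -1.3]
grip_width: 38.3
t12.75 p [627.2 -85.7  18.6] yaw81.1 rp [-3.137e+00  3.000e-03] w38.3 F [ 0.3  0.7 -1.3]
d cm [-0.02  0.04 -0.01] dyaw 0.3
```

Lower the last millimetre, release, rise.

```bash
python3 -m inch '[0,0,-0.1,0,0,0,-1, 0,0,-0.1,0,0,0,-1, 0,0,-0.1,0,0,0,0.2, 0,0,-0.1,0,0,0,1, 0,0,-0.1,0,0,0,1]' && python3 -m inch '[0,0,0,0,0,0,1, 0,0,0,0,0,0,1, 0,0,3,0,0,0,1, 0,0,7,0,0,0,1, 0,0,10,0,0,0,1]'; python3 -c "
from st import *
st([464.7,-295.2,100])"
```

```text
time: 13.25
tool_pos: [627.3, -85.7, 17.7]
tcp_rot: [-3.137, 0.003, 1.415]
contact_force: [-0.3, 0.0, -0.3]
grip_width: 57.2
time: 13.75
tool_pos: [627.7, -85.8, 119.8]
tcp_rot: [-3.139, 0.004, 1.415]
contact_force: [0.5, -0.3, 0.6]
grip_width: 91.0
t13.75 p [627.7 -85.8 119.8] yaw81.1 rp [-3.139  0.004] w91.0 F [ 0.5 -0.3  0.6]
d cm [-16.3  -20.94  -1.98] dyaw 0.3
```

```bash
python3 -m inch '[-3,-3.5,0,0,0,0,0.3, -6,-7,0,0,0,0,0.3, -9,-11,0,0,0,0,0.3, -12,-15,0,0,0,0,0.3, -14,-18,0,0,0,0,0.3]' && python3 -c "
from st import *
st([464.7,-295.2,60])"
```

```text
time: 14.25
tool_pos: [485.7, -267.7, 120.0]
tcp_rot: [-3.139, 0.004, 1.414]
contact_force: [0.3, -0.7, 0.1]
grip_width: 60.8
t14.25 p [ 485.7 -267.7  120. ] yaw81.0 rp [-3.139  0.004] w60.8 F [ 0.3 -0.7  0.1]
d cm [-2.1  -2.75 -6.  ] dyaw 0.4
```

```bash
python3 -m inch '[-1,-1.5,-1,0,0,0,0.3, -2.1,-2.7,-3,0,0,0,0.3, -2.1,-2.7,-6,0,0,0,0.3, -2.1,-2.7,-6,0,0,0,0.3, -2.1,-2.7,-6,0,0,0,0.3]' && python3 -c "
from st import *
st([464.7,-295.2,8])
import cv2
cv2.imwrite('pics/t3.png',cv2.resize(bot.capture('scene')[220:320,90:190,::-1],None,fx=6,fy=6))
cv2.imwrite('pics/t3b.png',cv2.resize(bot.capture('top')[150:225,255:435,::-1],None,fx=4.4,fy=4.4,interpolation=cv2.INTER_CUBIC))"
```

```text
time: 14.75
tool_pos: [464.8, -294.6, 60.3]
tcp_rot: [-3.138, 0.004, 1.414]
contact_force: [-0.6, -0.3, 0.8]
grip_width: 59.2
t14.75 p [ 464.8 -294.6   60.3] yaw81.0 rp [-3.138  0.004] w59.2 F [-0.6 -0.3  0.8]
d cm [-0.01 -0.06 -5.23] dyaw 0.4
```

View pics/t3.png

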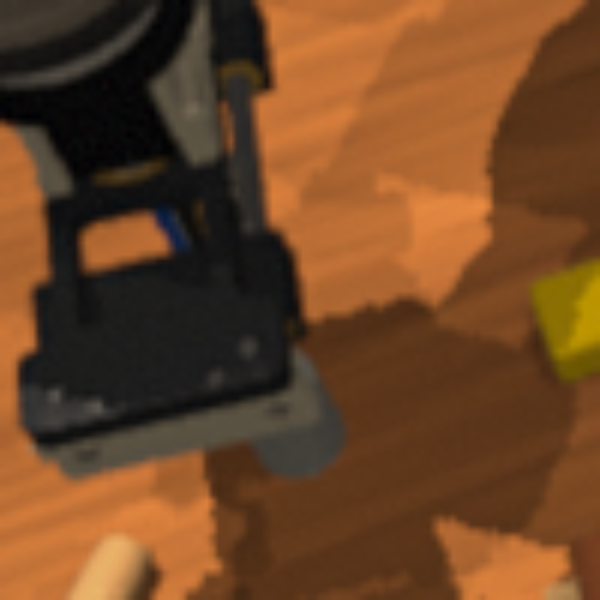

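View pics/t3b.png

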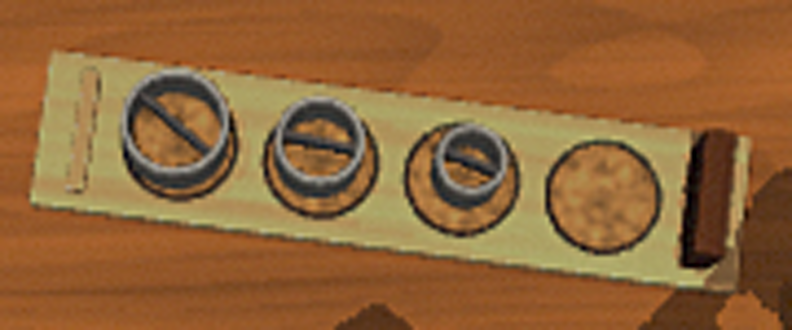

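```bash
python3 -m inch '[0,0,-2,0,0,0,0.3, 0,-0.1,-4,0,0,0,0.3, 0,-0.1,-5.2,0,0,0,0.3, 0,-0.1,-5.2,0,0,0,0.3, 0,-0.1,-5.2,0,0,0,0.3]' && python3 -m inch '[0,0,0,0,0,0,-1,0,0,0,0,0,0,-1,0,0,0,0,0,0,-1,0,0,0,0,0,0,-1,0,0,0,0,0,0,-1]'; python3 -c "
from st import *
st([615,-164.4,100])"
```

```text
time: 15.35
tool_pos: [466.3, -296.2, 10.3]
tcp_rot: [-3.141, 0.006, 1.415]
contact_force: [-0.1, 0.1, -0.5]
grip_width: 59.8
time: 15.85
tool_pos: [466.3, -296.3, 10.4]
tcp_rot: [-3.141, 0.006, 1.415]
contact_force: [-0.6, 0.0, 2.3]
grip_width: 28.0
t15.85 p [ 466.3 -296.3   10.4] yaw81.1 rp [-3.141  0.006] w28.0 F [-0.6  0.   2.3]
d cm [14.87 13.19  8.96] dyaw 0.3
```

```bash
python3 -m inch '[0,0,3,0,0,0,-1, 0,0,7,0,0,0,-1, 3,2.5,10,0,0,0,-1, 6.5,6,10,0,0,0,-1, 10,9,10,0,0,0,-1]' && python3 -c "
from st import *
st([615,-164.4,100])"
```

```text
time: 16.35
tool_pos: [567.7, -205.5, 112.0]
tcp_rot: [3.139, 0.006, 1.414]
contact_force: [0.4, -1.0, -1.9]
grip_width: 28.0
t16.35 p [ 567.7 -205.5  112. ] yaw81.0 rp [3.139 0.006] w28.0 F [ 0.4 -1.  -1.9]
d cm [ 4.73  4.11 -1.2 ] dyaw 0.4
```

```bash
python3 -m inch '[2.5,2.5,0,0,0,0,-1, 4.7,4.1,0,0,0,0,-1, 4.7,4.1,-3,0,0,0,-1, 4.7,4.1,-6,0,0,0,-1, 4.7,4.1,-7.5,0,0,0,-1]' && python3 -c "
from st import *
st([615,-164.4,21.5])"
```

```text
time: 16.85
tool_pos: [613.1, -163.4, 33.8]
tcp_rot: [-3.139, 0.005, 1.414]
contact_force: [0.5, -0.2, -1.5]
grip_width: 27.7
t16.85 p [ 613.1 -163.4   33.8] yaw81.0 rp [-3.139  0.005] w27.7 F [ 0.5 -0.2 -1.5]
d cm [ 0.19 -0.1  -1.23] dyaw 0.4
```

```bash
python3 -m inch '[0.2,-0.1,-0.5,0,0,0,-1, 0.2,-0.1,-0.9,0,0,0,-1, 0.2,-0.1,-1.2,0,0,0,-1, 0.2,-0.1,-1.2,0,0,0,-1, 0.2,-0.1,-1.2,0,0,0,-1]' && python3 -c "
from st import *
st([615,-164.4,20.7])"
```

```text
time: 17.35
tool_pos: [615.6, -164.6, 22.7]
tcp_rot: [-3.141, 0.006, 1.414]
contact_force: [0.4, -0.3, -0.2]
grip_width: 27.8
t17.35 p [ 615.6 -164.6   22.7] yaw81.0 rp [-3.141  0.006] w27.8 F [ 0.4 -0.3 -0.2]
d cm [-0.06  0.02 -0.2 ] dyaw 0.4
```

```bash
python3 -m inch '[0,0,-0.1,0,0,0,-1, 0,0,-0.2,0,0,0,-1, 0,0,-0.2,0,0,0,-1, 0,0,-0.2,0,0,0,-1, 0,0,-0.2,0,0,0,-1]' && python3 -c "
from st import *
st([615,-164.4,20.7])"
```

```text
time: 17.85
tool_pos: [615.6, -164.6, 20.7]
tcp_rot: [-3.141, 0.006, 1.414]
contact_force: [-0.5, -0.1, -1.0]
grip_width: 27.6
t17.85 p [ 615.6 -164.6   20.7] yaw81.0 rp [-3.141  0.006] w27.6 F [-0.5 -0.1 -1. ]
d cm [-0.06  0.02  0.  ] dyaw 0.4
```

```bash
python3 -m inch '[0,0,-0.1,0,0,0,-1, 0,0,-0.1,0,0,0,-1, 0,0,-0.1,0,0,0,0, 0,0,-0.1,0,0,0,0.3, 0,0,-0.1,0,0,0,0.3]' && python3 -m inch '[0,0,0,0,0,0,0.3, 0,0,3,0,0,0,0.3, 0,0,7,0,0,0,0.3, 0,0,11,0,0,0,0.3, -4,0,13,0,0,0,0.3]'&& python3 -m inch '[-5,-4,0,0,0,0,0.3, -10,-8,0,0,0,0,0.3, -15,-12,0,0,0,0,0.3, -17,-16,0,0,0,0,0.3, -17,-20,0,0,0,0,0.3]'; python3 -c "
from st import *
st()
import cv2
a=bot.capture('top')[:,:,::-1];b=bot.capture('scene')[:,:,::-1]
cv2.imwrite('pics/f.png',a)
cv2.imwrite('pics/f1.png',cv2.resize(a[150:225,255:435],None,fx=4.4,fy=4.4,interpolation=cv2.INTER_CUBIC))
cv2.imwrite('pics/f2.png',cv2.resize(b[260:360,175:395],None,fx=3.6,fy=3.6,interpolation=cv2.INTER_CUBIC))"
```

```text
time: 18.35
tool_pos: [615.6, -164.6, 19.4]
tcp_rot: [-3.141, 0.006, 1.414]
contact_force: [0.5, 0.6, 0.2]
grip_width: 47.2
time: 18.85
tool_pos: [580.1, -165.6, 153.2]
tcp_rot: [3.133, 0.008, 1.415]
contact_force: [0.5, -0.1, -0.0]
grip_width: 59.8
time: 19.35
tool_pos: [413.1, -348.3, 153.6]
tcp_rot: [3.134, 0.007, 1.416]
contact_force: [1.1, 0.2, 0.8]
grip_width: 59.7
t19.35 p [ 413.1 -348.3  153.6] yaw81.1 rp [3.134 0.007] w59.7 F [1.1 0.2 0.8]
```

View pics/f1.png

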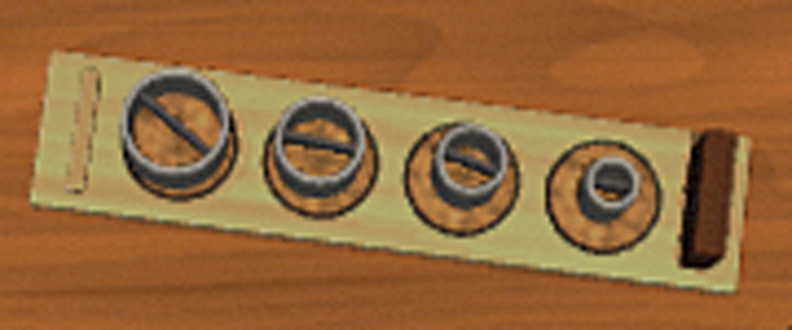

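View pics/f2.png

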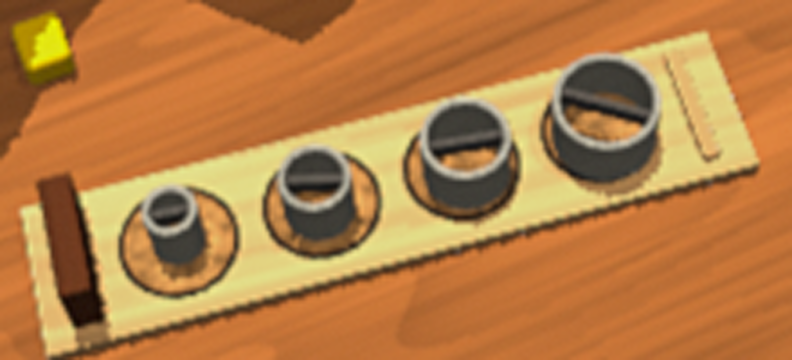

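View pics/f.png

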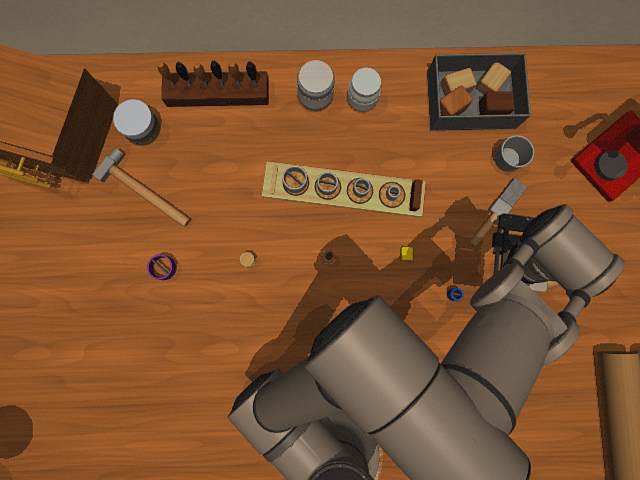

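```bash
python3 -c "
from st import *
M=[(651,73.1),(639,-6.2),(627,-85.3),(615,-164.4)]
T=[(175,124),(321,143),(470,162),(610,186)];S=[(606,99),(465.5,138),(316,179.5),(171.5,211)]
MT=[(180,143),(321,161),(462,179),(603,197)];MS=[(599,130),(461.5,167),(322,204.5),(179,241)]
f=lambda p,z:w('top',255+(p[0]+.5)/4.4-.5,150+(p[1]+.5)/4.4-.5,z)
g=lambda p,z:w('scene',175+(p[0]+.5)/3.6-.5,260+(p[1]+.5)/3.6-.5,z)
for a,b,c,d in zip(T,MT,S,MS): print((f(a,50.5)-f(b,10.5)).round(1),(g(c,50.5)-g(d,10.5)).round(1))"
```

```text
[0.6 1.6] [3.  1.1]
[0.4 1.3] [4.  1.5]
[ 0.1 -0.6] [ 4.4 -1.8]
[-2.9  2.5] [1.9 1. ]
```

The last pictures show the four dies upright on their marks, within about 5 mm in both cameras. The dye bottle is still at (328,257) and the gripper is clear, so I'm handing in.

```bash
python3 -m inch '[0,0,0,0,0,0,0.3,0,0,0,0,0,0,0.3,0,0,0,0,0,0,0.3,0,0,0,0,0,0,0.3,0,0,0,0,0,0,0.3]'; python3 -c "
from plant import bot
print(bot.close_job())"
```

```text
time: 19.95
tool_pos: [413.8, -352.7, 153.4]
tcp_rot: [3.132, 0.01, 1.411]
contact_force: [0.2, -0.6, -0.1]
grip_width: 59.3
the job is handed in; nothing more can be done
None
```

The four grey dies now stand on the rack board in size order: 30 mm on the mark next to the tall stop, then 40, 50 and 60 mm. The blue and purple look-alikes were left where they were. I handed the job in at about 20 s on the robot's clock, and it gave no verdict.

- **Centring:** in the last pictures each die is within about 4 mm of its mark's centre by the top camera and 5 mm by the scene camera; the limit is 12 mm. The two cameras disagree by 2–5 mm in x. I did not resolve this, since both readings are well inside the limit.
- **Standing and clearances:** all four dies look upright, the dye bottle stands where it was at the start, and the gripper is clear of everything.
- **One rougher placement:** the 60 mm die met the board with about 16 N vertically and 10 N sideways, about 3.5 mm off in x. I corrected that before letting go.

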